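# Put the pipette away in its covered tray

## Task

Put the pipette away in its tray: slide the flat cover open, lay the pipette gently into the two cradles in the compartment with its handle in the wide cradle and its thin shaft in the narrow one, then slide the cover fully shut over it. Leave the dishes, the wash bottle and the jar where they are.

Things in the scene. Friction and masses are not known exactly. Their poses are not given: they have to be found in the camera images.
- tray: White plastic tray fixed to the bench, 240 (x) x 236 (y) mm, origin at the centre of its underside. Its -y half is an open compartment: inside 220 mm along x, y -112 to -3 mm, floor at 6 mm, wall tops at 62 mm. Its +y half is a closed deck 62 mm high. Aluminium rails, tops at 74 mm, run along y on both edges (|x| 110 to 120 mm) and carry the cover.
- wide_cradle (a point): Seat of the grey wide cradle in the compartment, for the handle: tray x -66, y -59, z 14 mm (tray's axes). 12 mm thick along x, gap 33 mm across y, flared cheeks up to 31 mm above the bench.
- narrow_cradle (a point): Seat of the grey narrow cradle, for the thin shaft: tray x +43, y -59, z 19 mm (tray's axes). 12 mm thick along x, gap 21 mm across y, flared cheeks up to 35 mm above the bench.
- seat (a point): Where the pipette's origin lies when it is seated in both cradles: tray x 0, y -59, z 14 mm. Tray's axes: the pipette lies along the tray's x, tip to +x, hook up.
- cover (a joint): The flat aluminium cover, 230 x 112 x 6 mm, its top 69.5 mm above the bench. Joint value in m: 0 fully shut over the compartment, growing as it slides along the tray's +y onto the deck, 0.112 fully open. It stays where it is left; about 2 N moves it.
- cover_grip (a point): Middle of the top edge of the cover's grip rib (tray's axes): a grey plastic rib on the middle of the cover, 80 mm long (x), 14 mm thick (y), 30 mm tall, its top 99.5 mm above the bench. With the cover shut it is at tray x 0, y -59 mm.
- pipette: Laboratory pipette, 190 mm long, 150 g, lying on the bench along its x, tip to +x; origin under its middle, z up. White handle x -80 to +25 mm, 28 mm wide (y), 26 mm high, best gripped across y at x -27 mm; black finger hook 10 mm high on top at x -78 to -60 mm; push-button to x -95 mm; white shaft 16 mm in diameter, x 25 to 70 mm, its axis 13 mm up, then a thin cone.
- pipette_tip (a point): End of the pipette's tip, at x +95, z +13 mm in the pipette's frame.
- dishes: Bystander: stack of three petri dishes, 90 mm in diameter, 45 mm high; origin at the centre of the underside.
- wash_bottle: Bystander: white squeeze wash bottle with a bent spout, 70 mm in diameter, 203 mm high; origin at the centre of the underside.
- jar: Bystander: white jar, 68 mm in diameter, 100 mm high; origin at the centre of the underside.
Things that resemble listed ones, but are neither listed nor needed, are in the scene too. Of the things shaped like the pipette, the white one is meant.

How it is judged:
At the end, for the whole second after the job is handed in: Pipette at rest in both cradles, hook up, tip at the narrow cradle: origin within 16 mm of the seat point along the tray, 5 mm across, -4 to +5 mm in height, turned under 0.08 rad from the tray's x axis, tilted under 0.12 rad; cover shut to within 5 mm and still (x of pipette in the frame of seat between -0.016 and 0.016 m and y of pipette in the frame of seat between -0.005 and 0.005 m and z of pipette in the frame of seat between -0.004 and 0.005 m and angle between the x axis of pipette and the x axis of tray, either way round below 0.08 rad and x of pipette_tip in the frame of seat above 0.07 m and angle between pipette's own z axis and vertical below 0.12 rad and linear speed of pipette below 0.02 m/s and value of joint cover below 0.005 m and velocity of joint cover between -0.01 and 0.01 m/s); the robot touches nothing.
It fails at once if the pipette is dropped or pressed hard on the tray or its cover (over 30 N) (contact force between pipette and tray above 30 N).
It fails at once if the dishes, the wash bottle or the jar are shifted by more than 30 mm (distance of any of dishes, wash_bottle, jar from where it was at the start of the episode above 0.03 m).
It also fails if it takes over 64 s, if anything falls off the work surface, if the arm or the gripper's body presses on something with over 40 N, if the wrist force passes 120 N, or if a joint passes its speed limit or range.

## Robot

A 6-joint arm with a two-finger parallel gripper is mounted at the origin on the work surface. World frame = base frame: x ahead of the robot, y to its left, z up, the work surface at z = 0. Lengths are in m, angles in rad, forces in N, time in s.
With the tool pointing down it reaches from about 0.375 to 0.75 m from the base axis. Payload 9 kg.
Tool frame: the origin (TCP) lies between the finger pads; the fingertips stand 8 mm ahead of it and the grasp point (between the pads) lies 11 mm behind it; z points along the fingers, y is the direction in which the jaws open and shut (so a half turn about z gives the same grasp; the last joint's range is limited). The gripper opens to 85 mm and grips with 20 to 120 N. Pads are 22 mm wide; open, the fingers measure 114 mm over their backs; the gripper's body (76 mm by 85 mm) begins 54 mm behind the grasp point. The pads swing forward as they close: fully open they stand 13 mm farther back than shut.
Start: joints at [-1.348, 0.104, 0.097, 1.564, 0, 1.353], TCP at [0.256, -0.543, 0.239] pointing down, gripper open.
Joint ranges: [-2.99, 2.99], [-0.84, 1.86], [-1.1, 1.16], [-1.84, 2.11], [-1.51, 1.56], [-3.14, 3.14]. Speed limits (rad/s): [2.22, 2.22, 2.57, 3.14, 3.14, 3.14].

## Interface

Orientations are given as a rotation vector (axis times angle).
In Python, from cell import get_obs, vision, ticket gives the robot as it stands.
- The arm moves only by the tool move_arm, never from a script. Its argument "series" is one flat list of numbers, 7 for each row, row after row: the gripper command: -1 is shut, 1 is fully open, values between are in proportion, then the shift along the world's x, y, z in mm, then the turn, a rotation vector about the world's x, y, z in rad. A call has 1 to 10 rows; each row is the pose to reach, as a shift and turn from the pose commanded when the call began; what a row does not reach only later rows make up. A row lasts 1/12 s, in which the tool goes at most 41.7 mm and 7.16 degrees, less where a joint would pass 70% of its speed; a pose out of reach is approached as far as the arm can. A call with a gripper value outside its range is refused whole. The fingers move at their own pace and stop on an object; "force" is the grip in N (left out, the last holds). Time passes only in rows, so rows that repeat a pose let the fingers close. It gives the time, the measured TCP pose, the force and the opening at its end, in the units of the state.
- get_obs(): the state, without advancing time (a new reading comes with each control period).
- vision.snapshot(name): name is "scene" or "top" or "wrist"; returns the picture (384x512x3 uint8, red, green, blue); there is no depth.
- vision.camera_model(name): a dict with "fovy" (degrees; the focal length in pixels is half the picture's height over the tangent of half this angle, whatever the lens; pixels are square), "cx", "cy" (the principal point, pixels), "position" and "rotation" of the camera in the world. Camera axes: x right, y down, z forward; pixel columns grow to the right and rows downward; lengths in m; the calibration is good to about 2 mm. A picture is of the moment at which its call begins: read the wrist's pose just before it. camera_model takes no time and is no camera call; for the wrist camera it gives the pose at the moment of the call.
- ticket.sign_off(): hands the job in, once; it reports no verdict.
The state is a dict: "clock": time; "q": joint angles; "dq": joint speeds; "tau": joint torques, N m; "eef_pos": TCP position; "tool_rot": TCP orientation; "ft_force": force on the tool from outside, world axes, zero at the start; "wrist_torque": the same for the moment, N m; "finger_gap": finger opening in m.
Only numpy, scipy, OpenCV 4.12 (cv2) and the standard library are available. Lean on these libraries where they do the work, as an engineer would, in place of code of your own. Each camera call takes 0.05 s, during which the arm holds its last target. There are 200 camera calls.

## Working session

There is one attempt and no reset: what is moved stays moved. The work goes in short steps, Python scripts to look and compute and a tool call to move; the robot and the scene stay as the last step left them, time stands still between calls to the robot, and variables do not carry over. Pictures are saved under pics/ and viewed, about 8 in all and at most 12, crops included, and the job is handed in when it is done.

Besides the shell and the picture viewer there is one more tool, called after "Call:" as name(argument=value, ...) on one line, values as JSON. move_arm: Moves the arm, as the interface text tells. Its arguments: {"type":"object","properties":{"series":{"type":"array"},"force":{"type":"number"}},"required":["series"]}

```bash
mkdir -p pics; cat > h.py <<'E'
import numpy as np, cv2
from cell import get_obs, vision, ticket
def snap(name,f):
    m=vision.camera_model(name); im=vision.snapshot(name); cv2.imwrite('pics/'+f,im[:,:,::-1]); return im,m
def pix2w(m,u,v,z,H=384):
    f=H/2/np.tan(np.radians(m['fovy'])/2); d=np.array(m['rotation'])@np.array([(u-m['cx'])/f,(v-m['cy'])/f,1]); p=np.array(m['position'])
    return p+d*(z-p[2])/d[2]
def w2pix(m,P,H=384):
    f=H/2/np.tan(np.radians(m['fovy'])/2); c=np.array(m['rotation']).T@(np.array(P)-np.array(m['position'])); return c[0]/c[2]*f+m['cx'],c[1]/c[2]*f+m['cy']
def crop(f,out,x0,x1,y0,y1,s):
    im=cv2.imread('pics/'+f)[y0:y1,x0:x1]; cv2.imwrite('pics/'+out,cv2.resize(im,None,fx=s,fy=s,interpolation=cv2.INTER_CUBIC))
E
python3 - <<'E'
from h import *
for n in ['top','scene']:
    im,m=snap(n,n+'0.png'); print(n,m)
a=cv2.imread('pics/top0.png');cv2.imwrite('pics/top0b.png',cv2.resize(a,(800,600),interpolation=cv2.INTER_CUBIC))
print(get_obs())
E
```

```text
top {'fovy': 49.96513938210272, 'cx': 245.84473855890226, 'cy': 197.9113163605195, 'position': array([ 0.36295139, -0.00283654,  1.64809932]), 'rotation': array([-2.1612494 ,  2.17128508, -0.11373541])}
scene {'fovy': 43.88216310882233, 'cx': 253.7108750662924, 'cy': 194.84968919744216, 'position': array([1.80021298, 0.32601938, 1.29649502]), 'rotation': array([-1.52451107, -1.98533808,  0.8600562 ])}
{'clock': 0.1, 'q': array([-1.34769664e+00,  1.04670768e-01,  9.65768881e-02,  1.56389247e+00,
        9.60146392e-06,  1.35310234e+00]), 'dq': array([ 0.00043121, -0.00106679,  0.00169597,  0.00051917,  0.0005255 ,
        0.00016317]), 'tau': array([ 6.63313171e-03, -5.58210289e+01,  5.04716885e+01,  1.30084378e-02,
       -2.35587659e-04, -1.75496984e-05]), 'eef_pos': array([ 0.25594652, -0.54236595,  0.23859824]), 'tool_rot': array([-3.06443869e+00, -6.86545017e-01, -1.00257221e-05]), 'ft_force': array([0.90477483, 0.72113657, 0.56793609]), 'wrist_torque': array([-0.03180049, -0.0360788 , -0.01380721]), 'finger_gap': 0.08542205697495224}
```

View pics/top0b.png

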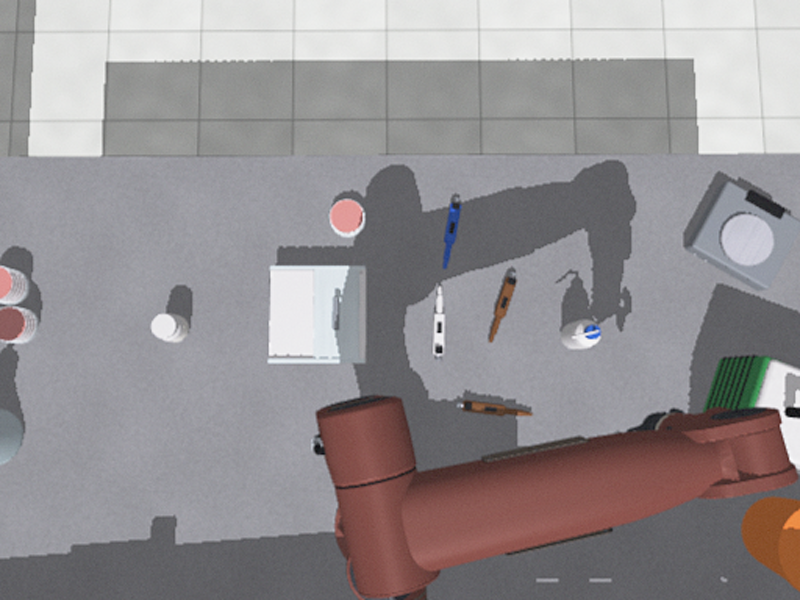

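View pics/scene0.png

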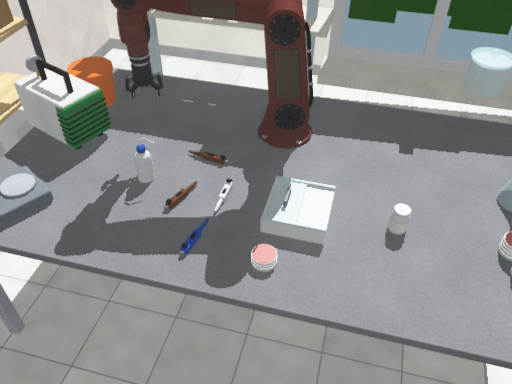

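The top view (800x600 scale) shows these pipette-shaped things: white (438,320), blue (452,230), brown (503,305) and brown (495,408). I choose the white one: its tip points up the image (+x). The tray is at (317,314) with its rib at (336,310). The next step is a close crop.

```bash
sed -i "s/^def snap/from scipy.spatial.transform import Rotation as R\ndef snap/; s/m=vision.camera_model(name); im/m=vision.camera_model(name); m['rotation']=R.from_rotvec(m['rotation']).as_matrix(); im/" h.py
python3 - <<'E'
from h import *
crop('top0.png','c1.png',160,300,160,240,5.7)
E
```

```text
(no output)
```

View pics/c1.png

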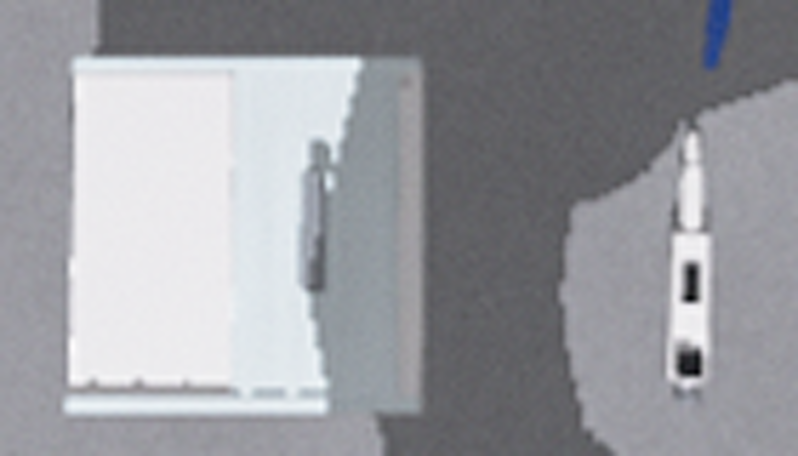

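```bash
python3 - <<'E'
from h import *
m=vision.camera_model('top'); m['rotation']=R.from_rotvec(m['rotation']).as_matrix()
for n,x,y,z in [('TL',72,57,.074),('BL',65,413,.074),('TR',422,57,.074),('BR',420,413,.074),('deckL',72,230,.062),('Rbase',424,235,0),('Rwall',424,235,.062),('coverL',232,235,.0695),('coverR',398,235,.0695),('rib top end',319,142,.0995),('rib bot end',315,290,.0995),('rib topL',308,215,.0995),('rib R',327,215,.0995),
 ('tip',690,125,.013),('handleTL',674,233,.013),('handleTR',711,233,.013),('handleBL',668,383,.013),('handleBR',706,383,.013),('hook',688,361,.036),('btn',686,397,.013)]:
    print(n,np.round(pix2w(m,160+x/5.7-.5*0,160+y/5.7,z)*1000,1))
E
```

```text
TL [640.6 281.6  74. ]
BL [399.7 282.8  74. ]
TR [639.5  43.9  74. ]
BR [398.6  45.6  74. ]
deckL [523.8 282.1  62. ]
Rbase [525.4  44.9   0. ]
Rwall [519.3  43.1  62. ]
coverL [519.1 172.6  69.5]
coverR [518.6  60.5  69.5]
rib top end [578.1 111.8  99.5]
rib bot end [479.4 114.1  99.5]
rib topL [529.2 118.9  99.5]
rib R [529.2 106.3  99.5]
tip [ 600.9 -142.6   13. ]
handleTL [ 524.7 -130.3   13. ]
handleTR [ 524.5 -156.2   13. ]
handleBL [ 420.  -124.8   13. ]
handleBR [ 419.8 -151.2   13. ]
hook [ 434.2 -137.    36. ]
btn [ 410.2 -137.2   13. ]
```

The crop confirms the white pipette: black hook at crop (688,361), tip up at (690,125). The tray centre is about (520,163) mm with yaw about -0.005. The cover already stands about 12 mm open. The pipette origin is about (502,-142) mm with yaw about -0.05. I'll move over the pipette for a wrist picture.

Call:
move_arm(series=[1,244,400,21,0,0,-0.49,1,244,400,21,0,0,-0.49,1,244,400,21,0,0,-0.49,1,244,400,21,0,0,-0.49,1,244,400,21,0,0,-0.49,1,244,400,21,0,0,-0.49,1,244,400,21,0,0,-0.49,1,244,400,21,0,0,-0.49,1,244,400,21,0,0,-0.49,1,244,400,21,0,0,-0.49])

```text
clock: 0.93
eef_pos: [0.4729, -0.1859, 0.2579]
tool_rot: [3.141, -0.077, -0.0]
ft_force: [1.3, -1.1, 0.1]
finger_gap: 0.0855
```

Call:
move_arm(series=[1,0,0,0,0,0,0,1,0,0,0,0,0,0])

```text
clock: 1.1
eef_pos: [0.4732, -0.1859, 0.2578]
tool_rot: [-3.141, 0.07, 0.0]
ft_force: [0.0, -1.0, 0.2]
finger_gap: 0.0852
```

```bash
python3 - <<'E'
from h import *
im,m=snap('wrist','w1.png'); print(m); print(w2pix(m,[.502,-.142,.013]), w2pix(m,[.52,.1045,.0995]))
E
```

```text
{'fovy': 67.19886654984658, 'cx': 254.7318770983251, 'cy': 190.72513606870766, 'position': array([ 0.54436803, -0.18941145,  0.39279922]), 'rotation': array([[-4.43785245e-02, -9.58276902e-01, -2.82375504e-01],
       [-9.99014732e-01,  4.26635522e-02,  1.22223882e-02],
       [ 3.34709742e-04,  2.82639700e-01, -9.59226088e-01]])}
(np.float64(219.7549582968288), np.float64(141.09259029626514)) (np.float64(-35.07469283164667), np.float64(144.1726805089992))
```

View pics/w1.png

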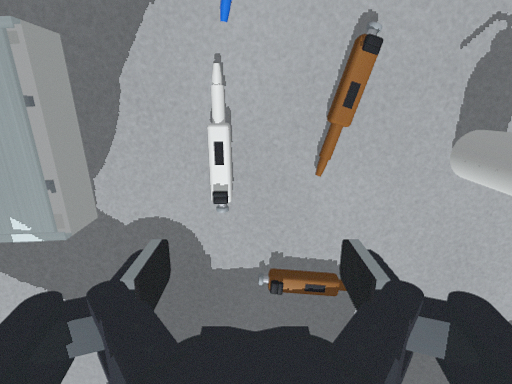

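The wrist view shows the white pipette with its tip at (217,55), button end at (222,210), handle front edge at (208..229,124) and rear edge at (210..232,202).

```bash
python3 - <<'E'
from h import *
m=vision.camera_model('wrist'); m['rotation']=np.array(m['rotation'])
if m['rotation'].ndim==1: m['rotation']=R.from_rotvec(m['rotation']).as_matrix()
for n,u,v,z in [('tip',217,54,.013),('btn',222,210,.013),('hfL',208.5,124,.013),('hfR',229.5,124,.013),('hrL',210.5,200,.013),('hrR',232,200,.013),('hook top',220,196,.036),('traywall top corner',58,35,.062),('base corner',96,212,0)]:
    print(n,np.round(pix2w(m,u,v,z)*1000,1))
print(get_obs()['clock'])
E
sed -i "s/m\['rotation'\]=R.from_rotvec(m\['rotation'\]).as_matrix()/m['rotation']=m['rotation'] if np.ndim(m['rotation'])==2 else R.from_rotvec(m['rotation']).as_matrix()/" h.py
```

```text
tip [ 605.2 -148.6   13. ]
btn [ 406.  -138.9   13. ]
hfL [ 523.8 -130.8   13. ]
hfR [ 522.5 -157.7   13. ]
hrL [ 421.4 -124.2   13. ]
hrR [ 420.  -153.9   13. ]
hook top [ 433.7 -141.    36. ]
traywall top corner [622.7   7.9  62. ]
base corner [406.7  45.3   0. ]
1.15
```

Call:
move_arm(series=[1,47,301,-60,0,0,0.04,1,47,301,-60,0,0,0.04,1,47,301,-60,0,0,0.04,1,47,301,-60,0,0,0.04,1,47,301,-60,0,0,0.04,1,47,301,-60,0,0,0.04,1,47,301,-60,0,0,0.04,1,47,301,-60,0,0,0.04,1,47,301,-60,0,0,0.04,1,47,301,-60,0,0,0.04])

```text
clock: 1.98
eef_pos: [0.5192, 0.1124, 0.1973]
tool_rot: [3.141, -0.014, -0.002]
ft_force: [-0.0, 0.2, -0.1]
finger_gap: 0.0853
```

```bash
python3 - <<'E'
from h import *
print(get_obs()['eef_pos'],get_obs()['ft_force'])
im,m=snap('wrist','w2.png')
for p in ([.48,.116,.0995],[.56,.116,.0995],[.52,.1725,.0695],[.52,.0605,.0695]): print(w2pix(m,p))
E
```

```text
[0.51919668 0.11240344 0.19730558] [-0.00092169  0.21850738 -0.12536328]
(np.float64(250.53723081526587), np.float64(236.25823878388078))
(np.float64(249.26855848059682), np.float64(145.09055194062933))
(np.float64(190.3943118217155), np.float64(184.05067097842658))
(np.float64(309.4069038518692), np.float64(183.03436481978767))
```

View pics/w2.png

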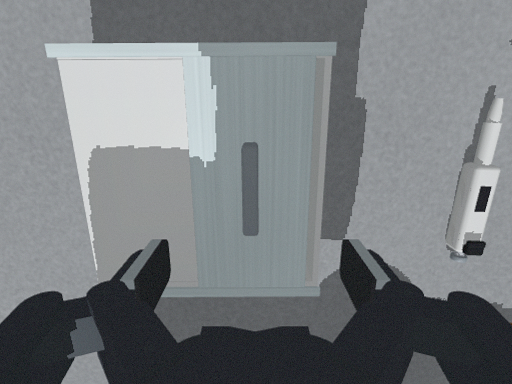

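The rib shows at (250,143..236), exactly as predicted, so I'll grip it.

Call:
move_arm(series=[1,1,3.5,-40,0,0,0,1,1,3.5,-80,0,0,0,1,1,3.5,-100,0,0,0,1,1,3.5,-114,0,0,0,1,1,3.5,-114,0,0,0,-1,1,3.5,-114,0,0,0,-1,1,3.5,-114,0,0,0,-1,1,3.5,-114,0,0,0,-1,1,3.5,-114,0,0,0,-1,1,3.5,-114,0,0,0], force=30)

```text
clock: 2.87
eef_pos: [0.5211, 0.1164, 0.085]
tool_rot: [3.141, -0.015, 0.002]
ft_force: [-0.7, 0.5, 0.9]
finger_gap: 0.0257
```

```bash
python3 - <<'E'
from h import *
m=vision.camera_model('top'); m['rotation']=R.from_rotvec(m['rotation']).as_matrix()
from h import *
print(get_obs()['finger_gap'],get_obs()['ft_force'])
E
```

```text
0.025683803270800887 [-0.68073166  0.52759372  0.85664779]
```

Call:
move_arm(series=[-1,0,0,0,0,0,0,-1,0,0,0,0,0,0,-1,0,0,0,0,0,0,-1,0,10,0,0,0,0,-1,0,28,0,0,0,0,-1,0,46,0,0,0,0,-1,0,64,0,0,0,0,-1,0.4,80,0,0,0,0,-1,0.5,92,0,0,0,0,-1,0.5,99,0,0,0,0])

```text
clock: 3.7
eef_pos: [0.5214, 0.165, 0.0846]
tool_rot: [-3.11, -0.078, 0.008]
ft_force: [-7.4, -1.3, 7.1]
finger_gap: 0.0134
```

Call:
move_arm(series=[-1,0,1,0,0,0,0,-1,0,1,0,0,0,0])

```text
clock: 3.87
eef_pos: [0.5215, 0.1655, 0.0845]
tool_rot: [-3.109, -0.078, 0.008]
ft_force: [-13.2, -0.2, 14.1]
finger_gap: 0.0135
```

```bash
python3 - <<'E'
from h import *
o=get_obs(); [print(k,np.round(o[k],3)) for k in ('q','tau','eef_pos','ft_force','wrist_torque','tool_rot')]
im,m=snap('scene','s1.png')
crop('s1.png','s1c.png',200,400,90,260,4)
E
```

```text
q [ 0.051 -0.027 -0.319  1.283  0.031  3.142]
tau [ -1.347 -42.967  48.873  -5.477   0.474  -0.721]
eef_pos [0.521 0.165 0.085]
ft_force [-13.156  -0.205  14.051]
wrist_torque [-0.628  2.382 -0.667]
tool_rot [-3.109 -0.078  0.008]
```

View pics/s1c.png

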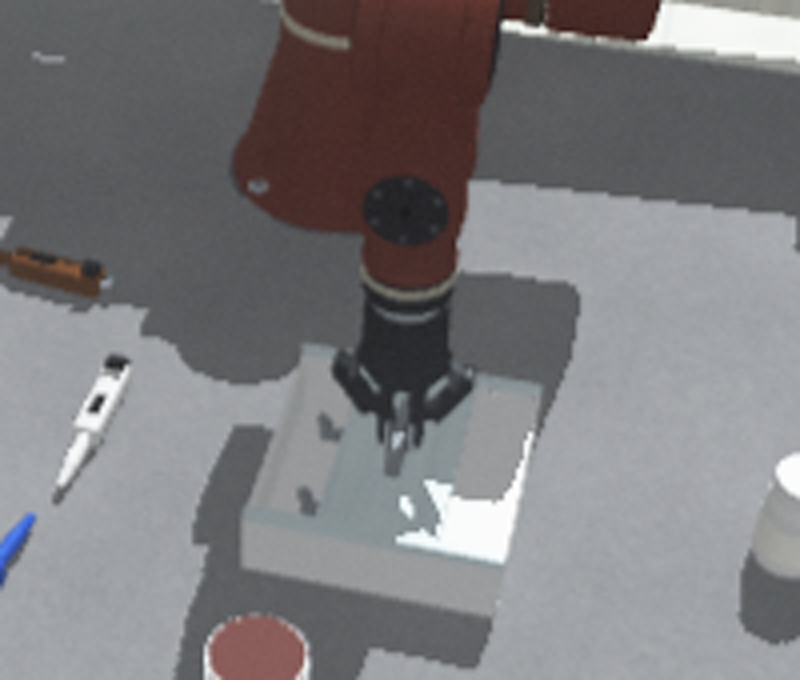

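The last joint has hit its +3.14 limit and the cover is half open. I'll release, lift and give the tool a half turn (+yaw), so that joint 6 sits near 0.

Call:
move_arm(series=[1,0,0,0,0,0,0,1,0,0,0,0,0,0,1,0,0,0,0,0,0,1,0,0,0,0,0,0,1,0,0,0,0,0,0,1,0,0,0,0,0,0,1,0,0,20,0,0,0,1,0,0,50,0,0,0,1,0,0,80,0,0,0,1,0,0,80,0,0,0.1])

```text
clock: 4.75
eef_pos: [0.5259, 0.1655, 0.1703]
tool_rot: [-3.101, -0.232, -0.007]
ft_force: [0.9, 0.7, 0.7]
finger_gap: 0.0854
```

Call:
move_arm(series=[1,0,0,0,0,0,0.12,1,0,0,0,0,0,0.24,1,0,0,0,0,0,0.36,1,0,0,0,0,0,0.48,1,0,0,0,0,0,0.6,1,0,0,0,0,0,0.72,1,0,0,0,0,0,0.84,1,0,0,0,0,0,0.96,1,0,0,0,0,0,1.08,1,0,0,0,0,0,1.2])

```text
clock: 5.58
eef_pos: [0.5233, 0.1653, 0.1639]
tool_rot: [-2.427, -1.956, 0.033]
ft_force: [0.7, -0.2, -0.3]
finger_gap: 0.085
```

Call:
move_arm(series=[1,0,0,0,0,0,0.12,1,0,0,0,0,0,0.24,1,0,0,0,0,0,0.36,1,0,0,0,0,0,0.48,1,0,0,0,0,0,0.6,1,0,0,0,0,0,0.72,1,0,0,0,0,0,0.84,1,0,0,0,0,0,0.96,1,0,0,0,0,0,1.08,1,0,0,0,0,0,1.2])

```text
clock: 6.42
eef_pos: [0.5233, 0.1653, 0.1639]
tool_rot: [-0.903, -3.0, 0.049]
ft_force: [0.4, -0.1, -0.7]
finger_gap: 0.0854
```

```bash
python3 - <<'E'
from h import *
o=get_obs(); [print(k,np.round(o[k],3)) for k in ('q','eef_pos','ft_force','tool_rot')]
print(R.from_rotvec(o['tool_rot']).as_matrix().round(3))
E
```

```text
q [ 0.082 -0.023 -0.17   1.443 -0.026  0.667]
eef_pos [0.523 0.165 0.164]
ft_force [ 0.374 -0.13  -0.691]
tool_rot [-0.903 -3.     0.049]
[[-0.834  0.552 -0.017]
 [ 0.552  0.833 -0.027]
 [-0.001 -0.032 -0.999]]
```

```bash
cat >> h.py <<'E'
def turn(yaw):
    c,s=np.cos(yaw),np.sin(yaw); T=np.array([[c,s,0],[s,-c,0],[0,0,-1]])
    return (R.from_matrix(T)*R.from_rotvec(get_obs()['tool_rot']).inv()).as_rotvec()
E
python3 - <<'E'
from h import *
print(turn(np.pi-.005))
E
```

```text
[ 0.03142461 -0.0085418   0.57985984]
```

Call:
move_arm(series=[1,-2,0.5,0,0.01,-0.003,0.116,1,-2,0.5,0,0.02,-0.006,0.232,1,-2,0.5,0,0.03,-0.0085,0.348,1,-2,0.5,0,0.0314,-0.0085,0.464,1,-2,0.5,0,0.0314,-0.0085,0.58,1,-2,0.5,-40,0.0314,-0.0085,0.58,1,-2,0.5,-65,0.0314,-0.0085,0.58,1,-2,0.5,-80,0.0314,-0.0085,0.58,1,-2,0.5,-80,0.0314,-0.0085,0.58,-1,-2,0.5,-80,0.0314,-0.0085,0.58])

```text
clock: 7.25
eef_pos: [0.5207, 0.1658, 0.0836]
tool_rot: [-0.017, -3.14, 0.0]
ft_force: [0.2, 0.0, 0.3]
finger_gap: 0.0756
```

Call:
move_arm(series=[-1,0,0,0,0,0,0,-1,0,0,0,0,0,0,-1,0,0,0,0,0,0,-1,0,0,0,0,0,0,-1,0,0,0,0,0,0,-1,0,0,0,0,0,0,-1,0,0,0,0,0,0])

```text
clock: 7.83
eef_pos: [0.5217, 0.1658, 0.0848]
tool_rot: [0.017, 3.141, -0.0]
ft_force: [-0.9, -1.2, 6.2]
finger_gap: 0.0134
```

Call:
move_arm(series=[-1,0,8,0,0,0,0,-1,0,20,0,0,0,0,-1,0.2,32,0,0,0,0,-1,0.2,42,0,0,0,0,-1,0.2,48,0,0,0,0,-1,0.2,51,0,0,0,0,-1,0.2,51,0,0,0,0,-1,0.2,51,0,0,0,0])

```text
clock: 8.5
eef_pos: [0.5219, 0.2168, 0.0848]
tool_rot: [0.016, 3.141, -0.001]
ft_force: [-1.4, -0.5, 5.6]
finger_gap: 0.0134
```

Call:
move_arm(series=[1,0,0,0,0,0,0,1,0,0,0,0,0,0,1,0,0,0,0,0,0,1,0,0,0,0,0,0,1,0,0,20,0,0,0,1,0,0,60,0,0,0,1,0,0,100,0,0,0,1,0,-40,120,0,0,0,1,0,-80,130,0,0,0,1,0,-112,135,0,0,0])

```text
clock: 9.33
eef_pos: [0.5221, 0.1035, 0.2214]
tool_rot: [0.015, 3.139, -0.001]
ft_force: [0.4, -1.0, -0.3]
finger_gap: 0.0856
```

Call:
move_arm(series=[1,0,0,0,0,0,0,1,0,0,0,0,0,0])

```text
clock: 9.5
eef_pos: [0.5218, 0.1033, 0.2194]
tool_rot: [0.022, 3.141, 0.0]
ft_force: [-0.0, 0.3, -1.3]
finger_gap: 0.0851
```

```bash
python3 - <<'E'
from h import *
o=get_obs(); [print(k,np.round(o[k],4)) for k in ('q','eef_pos','tool_rot')]
im,m=snap('wrist','w3.png')
T=lambda x,y,z,yaw=-.005:[.52+x*np.cos(yaw)-y*np.sin(yaw),.1635+x*np.sin(yaw)+y*np.cos(yaw),z]
a=cv2.imread('pics/w3.png')
for p in ([-.12,-.118,.074],[.12,-.118,.074],[-.11,-.003,.062],[-.066,-.0755,.031],[-.066,-.0425,.031],[.043,-.0695,.035],[.043,-.0485,.035],[-.066,-.059,.014],[.043,-.059,.019],[0,.053,.0995]):
    u,v=w2pix(m,T(*p)); print(p,round(u,1),round(v,1))
    if 0<=u<512 and 0<=v<384: cv2.circle(a,(int(round(u)),int(round(v))),1,(0,0,255),-1)
cv2.imwrite('pics/w3b.png',cv2.resize(a,(800,600)))
E
```

```text
q [-0.0507 -0.1079 -0.1506  1.5275  0.     -0.0368]
eef_pos [0.5218 0.1033 0.2194]
tool_rot [0.0219 3.1408 0.    ]
[-0.12, -0.118, 0.074] 188.5 47.3
[0.12, -0.118, 0.074] 204.2 283.5
[-0.11, -0.003, 0.062] 315.5 60.5
[-0.066, -0.0755, 0.031] 240.3 109.8
[-0.066, -0.0425, 0.031] 271.0 109.5
[0.043, -0.0695, 0.035] 247.4 206.4
[0.043, -0.0485, 0.035] 265.3 206.3
[-0.066, -0.059, 0.014] 255.6 109.4
[0.043, -0.059, 0.019] 256.3 202.0
[0, 0.053, 0.0995] 379.0 184.6
```

View pics/w3b.png

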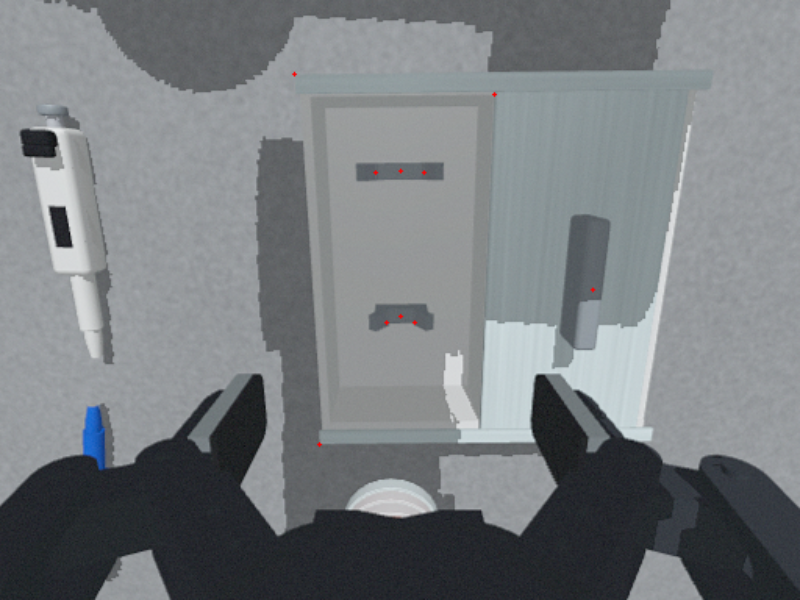

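The cradle points project right onto the seen cradles, wide at (400,171) and narrow at (401,315), so the seat is at world (520,104.5) mm and the cover is open. Next I go to the pipette's grip point (475,-142).

Call:
move_arm(series=[1,-7,-35,0,0,0,-0.036,1,-14,-70,-5,0,0,-0.036,1,-21,-105,-15,0,0,-0.036,1,-28,-140,-30,0,0,-0.036,1,-34,-175,-45,0,0,-0.036,1,-41,-210,-70,0,0,-0.036,1,-47,-245,-100,0,0,-0.036,1,-47,-245,-120,0,0,-0.036,1,-47,-245,-120,0,0,-0.036])

```text
clock: 10.3
eef_pos: [0.4717, -0.1392, 0.0936]
tool_rot: [-0.076, -3.134, -0.006]
ft_force: [-0.7, 0.2, -0.8]
finger_gap: 0.0854
```

```bash
python3 - <<'E'
from h import *
o=get_obs(); print(o['eef_pos'],turn(np.pi-.05))
im,m=snap('wrist','w4.png')
a=cv2.imread('pics/w4.png')
P=lambda x,y,z,yaw=-.05:[.502+x*np.cos(yaw)-y*np.sin(yaw),-.1435+x*np.sin(yaw)+y*np.cos(yaw),z]
for p in ([-.08,-.014,.013],[-.08,.014,.013],[.025,.014,.013],[.025,-.014,.013],[.095,0,.013],[-.095,0,.013],[-.027,0,.026]):
    u,v=w2pix(m,P(*p))
    cv2.circle(a,(int(round(u)),int(round(v))),1,(0,0,255),-1)
cv2.imwrite('pics/w4b.png',cv2.resize(a,(800,600)))
E
```

```text
[ 0.47167122 -0.13924257  0.09361233] [-0.00412123 -0.00678921 -0.00163238]
```

View pics/w4b.png

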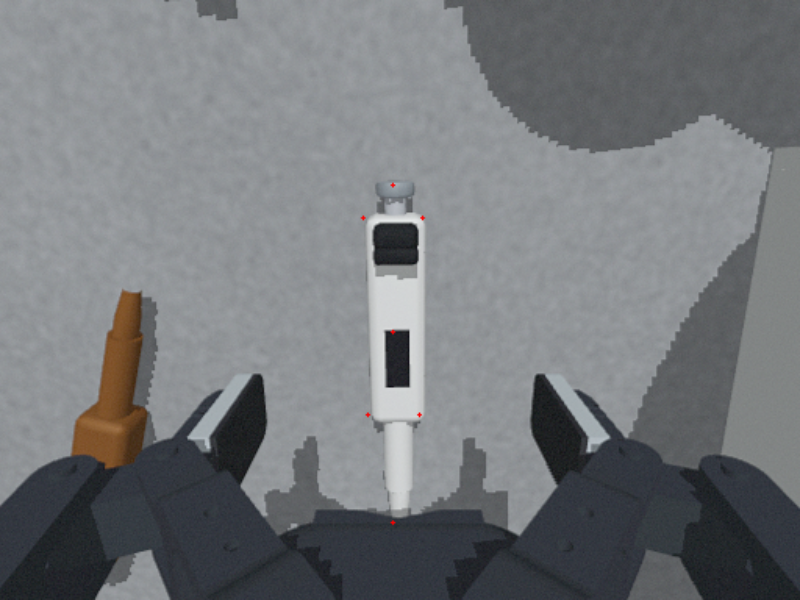

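The pipette shows at (397,300), within 2 mm of the prediction (about +1.5 mm in y). I'll descend and grip.

Call:
move_arm(series=[1,3,-1.5,-30,0,0,-0.002,1,3,-1.5,-55,-0.004,-0.007,-0.002,1,3,-1.5,-72,-0.004,-0.007,-0.002,1,3,-1.5,-80,-0.004,-0.007,-0.002,1,3,-1.5,-80,-0.004,-0.007,-0.002,-0.6,3,-1.5,-80,-0.004,-0.007,-0.002,-1,3,-1.5,-80,-0.004,-0.007,-0.002,-1,3,-1.5,-80,-0.004,-0.007,-0.002,-1,3,-1.5,-80,-0.004,-0.007,-0.002,-1,3,-1.5,-80,-0.004,-0.007,-0.002], force=40)

```text
clock: 11.18
eef_pos: [0.4781, -0.1419, 0.02]
tool_rot: [0.076, 3.132, -0.007]
ft_force: [-4.3, 0.6, 8.2]
finger_gap: 0.0274
```

Call:
move_arm(series=[-1,0,0,0,0,0,0,-1,0,0,0,0,0,0,-1,0,0,0,0,0,0])

```text
clock: 11.43
eef_pos: [0.4781, -0.142, 0.02]
tool_rot: [0.076, 3.132, -0.007]
ft_force: [-0.3, 1.0, 5.6]
finger_gap: 0.0275
```

```bash
python3 - <<'E'
from h import *
o=get_obs(); print(o['eef_pos'],o['finger_gap'],o['ft_force'],turn(np.pi-.05),o['q'])
E
```

```text
[ 0.47814859 -0.14200638  0.02002625] 0.02750620224937722 [-0.31257856  1.0165022   5.59114066] [ 0.00459506  0.00828107 -0.00117235] [-5.51805564e-01 -1.36712568e-01 -5.43942585e-01  1.15410572e+00
  4.33627635e-04 -5.02975873e-01]
```

Call:
move_arm(series=[-1,0,0,5,0,0,0,-1,0,0,15,0,0,0,-1,0,0,35,0,0,0,-1,0,0,60,0,0,0,-1,0,0,85,0,0,0,-1,0,0,105,0,0,0,-1,0,0,115,0,0,0,-1,0,0,120,0,0,0])

```text
clock: 12.1
eef_pos: [0.4782, -0.1422, 0.1411]
tool_rot: [0.076, 3.131, -0.008]
ft_force: [0.4, -1.1, -0.4]
finger_gap: 0.0272
```

Call:
move_arm(series=[-1,2,12,0,0,0,0.01,-1,4,37,0,0,0,0.02,-1,6,67,0,0,0,0.03,-1,8,97,0,0,0,0.044,-1,10,127,0,0,0,0.044,-1,12,157,0,0,0,0.044,-1,14,187,0,0,0,0.044,-1,16,217,0,0,0,0.044,-1,17,237,0,0,0,0.044,-1,17,246.5,0,0,0,0.044])

```text
clock: 12.93
eef_pos: [0.4932, 0.1078, 0.1374]
tool_rot: [0.003, 3.137, -0.005]
ft_force: [0.2, 0.5, -1.1]
finger_gap: 0.0267
```

Call:
move_arm(series=[-1,0,0,0,0,0,0,-1,0,0,0,0,0,0,-1,0,0,0,0,0,0])

```text
clock: 13.18
eef_pos: [0.4941, 0.1042, 0.1384]
tool_rot: [0.008, 3.136, -0.006]
ft_force: [-1.3, 0.8, -2.0]
finger_gap: 0.0272
```

```bash
python3 - <<'E'
from h import *
o=get_obs(); print(o['eef_pos'],o['finger_gap'],o['ft_force'],turn(np.pi-.005))
im,m=snap('wrist','w5.png')
a=cv2.imread('pics/w5.png')
e=o['eef_pos']
P=lambda x,y,z,yaw=-.005:[e[0]+.0244+x,e[1]+yaw*(x+.0244)+y,e[2]-.020+z]
for p in ([-.08,-.014,.013],[-.08,.014,.013],[.025,.014,.013],[.025,-.014,.013],[.095,0,.013],[-.095,0,.013],[-.027,0,.026]):
    u,v=w2pix(m,P(*p))
    cv2.circle(a,(int(round(u)),int(round(v))),1,(0,0,255),-1)
cv2.imwrite('pics/w5b.png',cv2.resize(a,(800,600)))
E
```

```text
[0.49413385 0.10415931 0.13838362] 0.027244377352275792 [-1.33485229  0.8415154  -2.01521582] [0.00400812 0.00596862 0.00024054]
```

View pics/w5b.png

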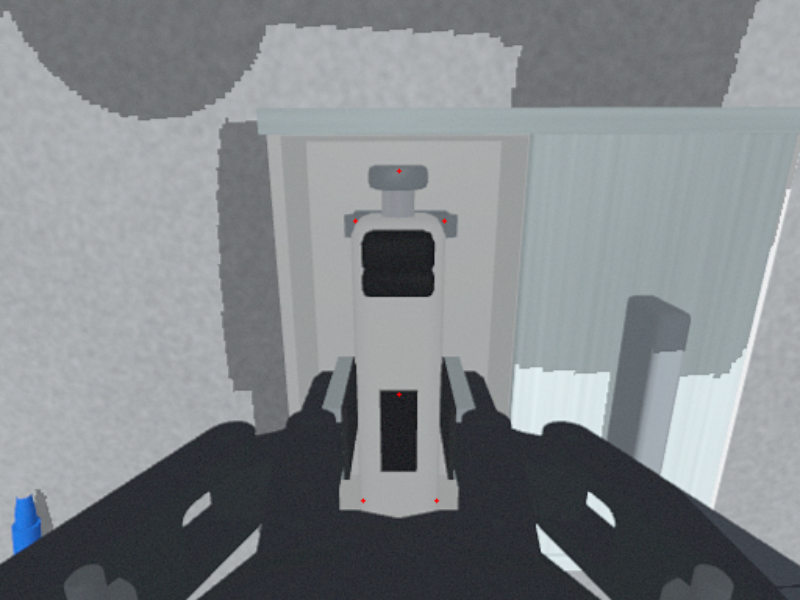

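The pipette hangs level and centred: button at (399,177), over the wide cradle at (400,223). I'll lower it into the cradles, slowing at the end.

Call:
move_arm(series=[-1,1.2,0.4,-8,0,0,0,-1,1.2,0.4,-22,0,0,0,-1,1.2,0.4,-38,0,0,0,-1,1.2,0.4,-54,0,0,0,-1,1.2,0.4,-68,0,0,0,-1,1.2,0.4,-78,0,0,0,-1,1.2,0.4,-84,0,0,0,-1,1.2,0.4,-88,0,0,0,-1,1.2,0.4,-92,0,0,0,-1,1.2,0.4,-92,0,0,0])

```text
clock: 14.07
eef_pos: [0.4956, 0.1051, 0.0466]
tool_rot: [0.008, 3.135, -0.006]
ft_force: [0.3, 0.1, -0.1]
finger_gap: 0.0268
```

Call:
move_arm(series=[-1,0,0,-1,0,0,0,-1,0,0,-2,0,0,0,-1,0,0,-3,0,0,0,-1,0,0,-4,0,0,0,-1,0,0,-5,0,0,0,-1,0,0,-6,0,0,0,-1,0,0,-7,0,0,0,-1,0,0,-8,0,0,0,-1,0,0,-8,0,0,0])

```text
clock: 14.82
eef_pos: [0.4955, 0.1052, 0.0387]
tool_rot: [0.007, 3.135, -0.006]
ft_force: [-0.4, -0.7, -1.1]
finger_gap: 0.0264
```

Call:
move_arm(series=[-1,0,-0.4,-0.8,0,0,0,-1,0,-0.4,-1.6,0,0,0,-1,0,-0.4,-2.4,0,0,0,-1,0,-0.4,-3,0,0,0,-1,0,-0.4,-3,0,0,0])

```text
clock: 15.23
eef_pos: [0.4956, 0.1048, 0.0358]
tool_rot: [0.007, 3.135, -0.006]
ft_force: [0.1, 0.5, -0.9]
finger_gap: 0.0266
```

Call:
move_arm(series=[-1,0,0,-0.5,0,0,0,-1,0,0,-1,0,0,0,-1,0,0,-1.2,0,0,0,-1,0,0,-1.2,0,0,0])

```text
clock: 15.57
eef_pos: [0.4956, 0.1048, 0.0347]
tool_rot: [0.007, 3.135, -0.006]
ft_force: [0.0, 0.7, -1.2]
finger_gap: 0.0268
```

Call:
move_arm(series=[-1,0,0,-0.5,0,0,0,-1,0,0,-1,0,0,0,-1,0,0,-1,0,0,0,-1,0,0,-1,0,0,0])

```text
clock: 15.9
eef_pos: [0.4957, 0.1048, 0.034]
tool_rot: [0.007, 3.134, -0.006]
ft_force: [-2.8, -0.1, 2.9]
finger_gap: 0.0266
```

Call:
move_arm(series=[-1,0,0,-0.4,0,0,0,-1,0,0,-0.8,0,0,0,-1,0,0,-0.8,0,0,0,-1,0,0,-0.8,0,0,0])

```text
clock: 16.23
eef_pos: [0.4957, 0.1048, 0.0339]
tool_rot: [0.007, 3.134, -0.006]
ft_force: [-5.7, 0.0, 10.6]
finger_gap: 0.0268
```

Contact is felt (about 10 N). I'll relax a little, then open only partway because the compartment is narrow.

Call:
move_arm(series=[-1,0,0,0.8,0,0,0,-1,0,0,0.8,0,0,0,-0.25,0,0,0.8,0,0,0,-0.1,0,0,0.8,0,0,0,0.05,0,0,0.8,0,0,0,0.15,0,0,0.8,0,0,0,0.15,0,0,0.8,0,0,0,0.15,0,0,0.8,0,0,0])

```text
clock: 16.9
eef_pos: [0.4956, 0.1048, 0.0337]
tool_rot: [0.007, 3.135, -0.006]
ft_force: [0.1, -0.0, -0.6]
finger_gap: 0.0488
```

Call:
move_arm(series=[0.15,0,0,6,0,0,0,0.15,0,0,16,0,0,0,0.15,0,0,36,0,0,0,0.15,0,0,66,0,0,0,0.15,0,0,100,0,0,0,0.15,0,0,140,0,0,0,0.15,5,10,170,0,0,0,1,15,20,190,0,0,0,1,25,20,190,0,0,0,1,25,20,190,0,0,0])

```text
clock: 17.73
eef_pos: [0.5226, 0.1251, 0.2263]
tool_rot: [0.007, 3.13, -0.006]
ft_force: [0.4, -0.3, -1.1]
finger_gap: 0.0825
```

```bash
python3 - <<'E'
from h import *
o=get_obs(); print(o['eef_pos'],o['finger_gap'],o['ft_force'],turn(np.pi-.005),o['q'])
im,m=snap('wrist','w6.png')
a=cv2.imread('pics/w6.png')
yaw=-.005
P=lambda x,y,z:[.5197+x-y*yaw,.1045+x*yaw+y,.014+z]
for p in ([-.08,-.014,.013],[-.08,.014,.013],[.025,.014,.013],[.025,-.014,.013],[.095,0,.013],[-.095,0,.013],[-.027,0,.026]):
    u,v=w2pix(m,P(*p))
    cv2.circle(a,(int(round(u)),int(round(v))),1,(0,0,255),-1)
cv2.imwrite('pics/w6b.png',cv2.resize(a,(800,600)))
E
```

```text
[0.52257708 0.12507487 0.22633649] 0.08248024740269431 [ 0.41302492 -0.33570404 -1.09252745] [ 0.003761    0.01113236 -0.00068971] [-0.00658288 -0.10319987 -0.13368222  1.52915578 -0.00368371 -0.00229315]
```

View pics/w6b.png

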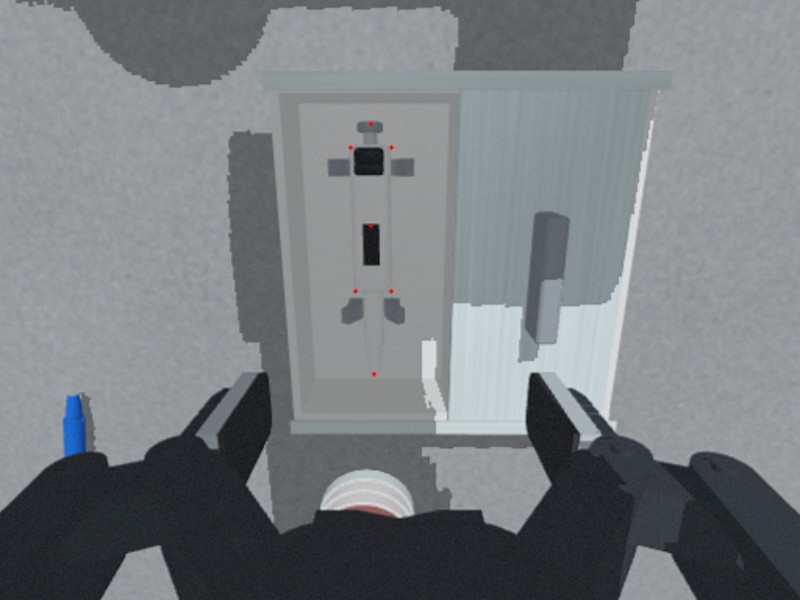

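The pipette sits in both cradles, with its hook at (370,161), its shaft between the narrow cheeks at (373,310), and the predicted points on it. Now I'll grip the rib and shut the cover.

Call:
move_arm(series=[1,-2,35,-10,0.004,0.011,0,1,-2,70,-25,0.004,0.011,0,1,-2,91.5,-50,0.004,0.011,0,1,-2,91.5,-80,0.004,0.011,0,1,-2,91.5,-110,0.004,0.011,0,1,-2,91.5,-130,0.004,0.011,0,1,-2,91.5,-141,0.004,0.011,0,1,-2,91.5,-141,0.004,0.011,0,-1,-2,91.5,-141,0.004,0.011,0,-1,-2,91.5,-141,0.004,0.011,0], force=30)

```text
clock: 18.62
eef_pos: [0.5194, 0.2163, 0.0845]
tool_rot: [-0.008, -3.139, -0.001]
ft_force: [-0.0, -0.3, 0.3]
finger_gap: 0.0641
```

Call:
move_arm(series=[-1,0,0,0,0,0,0,-1,0,0,0,0,0,0,-1,0,0,0,0,0,0,-1,0,0,0,0,0,0,-1,0,0,0,0,0,0,-1,0,0,0,0,0,0,-1,0,0,0,0,0,0])

```text
clock: 19.2
eef_pos: [0.5191, 0.2164, 0.0835]
tool_rot: [-0.007, -3.139, -0.001]
ft_force: [-0.9, 0.4, 5.7]
finger_gap: 0.0129
```

Call:
move_arm(series=[-1,0,-6,0,0,0,0,-1,0,-18,0,0,0,0,-1,0,-32,0,0,0,0,-1,-0.2,-46,0,0,0,0,-1,-0.3,-60,0,0,0,0,-1,-0.4,-74,0,0,0,0,-1,-0.5,-87,0,0,0,0,-1,-0.5,-98,0,0,0,0,-1,-0.5,-106,0,0,0,0,-1,-0.5,-110,0,0,0,0])

```text
clock: 20.03
eef_pos: [0.5187, 0.1053, 0.0835]
tool_rot: [-0.009, -3.139, -0.001]
ft_force: [-0.3, 2.8, 5.6]
finger_gap: 0.0133
```

Call:
move_arm(series=[-1,0,-1,0,0,0,0,-1,0,-2,0,0,0,0,-1,0,-2.5,0,0,0,0,-1,0,-2.5,0,0,0,0])

```text
clock: 20.37
eef_pos: [0.5187, 0.1047, 0.0835]
tool_rot: [-0.006, -3.139, -0.005]
ft_force: [0.6, 8.2, 5.9]
finger_gap: 0.0133
```

The stop is reached (8 N at y=104.7 mm). I'll relax, release and retreat.

Call:
move_arm(series=[-1,0,1.3,0,0,0,0,-1,0,1.3,0,0,0,0,1,0,1.3,0,0,0,0,1,0,1.3,0,0,0,0,1,0,1.3,0,0,0,0,1,0,1.3,0,0,0,0,1,0,1.3,0,0,0,0,1,0,1.3,25,0,0,0,1,0,1.3,60,0,0,0,1,0,1.3,100,0,0,0])

```text
clock: 21.2
eef_pos: [0.5166, 0.1051, 0.182]
tool_rot: [-0.008, -3.134, -0.001]
ft_force: [2.1, 0.3, -0.3]
finger_gap: 0.0851
```

Call:
move_arm(series=[1,0,0,40,0,0,0,1,0,0,40,0,0,0,1,0,0,40,0,0,0,1,0,0,40,0,0,0])

```text
clock: 21.53
eef_pos: [0.5181, 0.1051, 0.2223]
tool_rot: [-0.008, -3.137, -0.0]
ft_force: [1.0, -1.1, -0.6]
finger_gap: 0.0856
```

```bash
python3 - <<'E'
from h import *
o=get_obs(); print(o['eef_pos'],o['finger_gap'],o['ft_force'])
im,m=snap('wrist','w7.png')
a=cv2.imread('pics/w7.png')
yaw=-.005
P=lambda x,y,z:[.52+x-y*yaw,.1635+x*yaw+y,z]
for p in ([.04,-.066,.0995],[.04,-.052,.0995],[-.04,-.066,.0995],[-.04,-.052,.0995],[0,-.115,.0695],[0,-.003,.0695],[-.08,-.115,.0695],[-.08,-.003,.0695]):
    u,v=w2pix(m,P(*p)); cv2.circle(a,(int(round(u)),int(round(v))),1,(0,0,255),-1)
cv2.imwrite('pics/w7b.png',cv2.resize(a,(800,600)))
E
```

```text
[0.51813867 0.10508577 0.22233863] 0.08557364155955134 [ 1.01199751 -1.1491143  -0.61388997]
```

View pics/w7b.png

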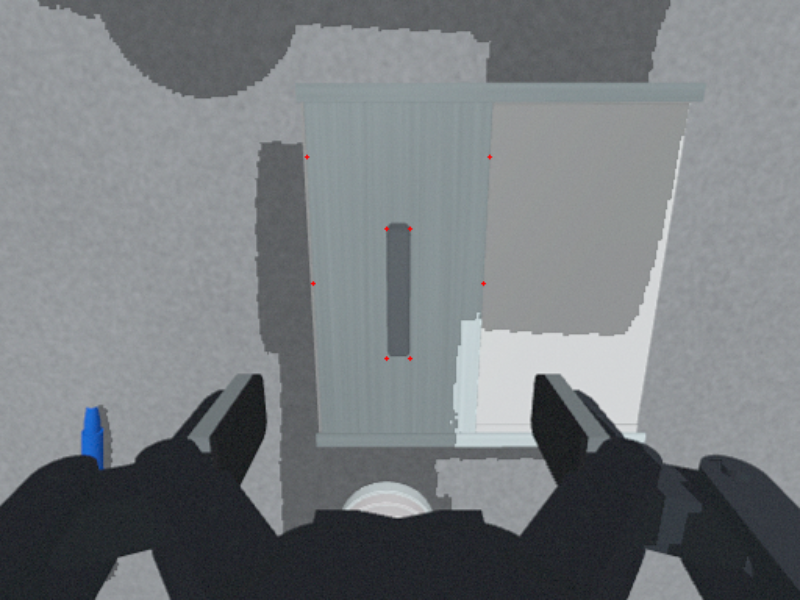

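The cover's edges and the rib (398,225..357) lie on the points predicted for joint value 0, so the cover is fully shut and the arm is clear. I'm handing in.

```bash
python3 -c "
from cell import ticket
print(ticket.sign_off())"
```

```text
the job is handed in; nothing more can be done
None
```

The white pipette is lying in both cradles, handle in the wide one and shaft in the narrow one, with the hook up and the cover shut over it. I handed the job in at about 21.6 s.

- **What went wrong:** on the first pull, the last joint hit its range limit with the cover half open. I let go, turned the tool half a turn and finished opening it. The cover slid freely after that.
- **Pipette check:** before closing, the wrist picture matched the predicted seat points to about 1–2 mm. The force was about 10 N at touchdown. I could not see the pipette again once the cover was shut.
- **Cover check:** I pushed until the stop pushed back with about 8 N. The last picture shows the cover's edges and rib where they should be when fully shut, with the arm clear.
- **Bystanders:** I never touched the dishes, wash bottle or jar. I did not take a final picture of all three to measure that they had not moved.

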